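# Make up two turbocharger rebuild kits from the stock on the bench

### The job

Make up two rebuild kits, one part to a cell, counted from the end of each tray that has the pull tab. Three-cell tray: the tall narrow bush, then the hex nut, then the compressor wheel with its nose up. Two-cell tray: the short wide bush, then the oval two-bolt flange lying flat. Set every part down upright on the floor of its cell without dropping it, let go of all of them, and leave the flanged bush and the round blanking disc where they are.

Things in the scene. Friction and masses are not known exactly. Their poses are not given: they have to be found in the camera images.
- tall_bush_mid (a point): Tall narrow brass bearing bush, a plain upright cylinder 26 mm in diameter and 56 mm high with two dark grooves and a dark bore; about 140 g. The point is its centre, 28 mm above its foot. Its z axis points up out of its top. Loose, on the bench.
- hex_nut_mid (a point): Large steel hex nut, 32 mm across flats, 37 mm across corners, 24 mm high, lying on its face; about 120 g. The point is its centre, 12 mm above its foot. Two flats face its +x and -x axes, the others lie at 60 degree steps. Its z axis points up out of its top. Loose, on the bench.
- wheel_nose (a point): Aluminium turbo compressor wheel standing on its back disc: disc 54 mm in diameter and 6 mm thick, blades up to 21 mm high, and above them a plain cylindrical nose 20 mm in diameter from 24 mm up to the top at 48 mm, to grip it by; about 110 g. The point lies on its axis in the middle of the nose, 36 mm above its foot. Its z axis points up out of its top. Loose, on the bench.
- wide_bush_mid (a point): Short wide brass bush, a plain upright cylinder 40 mm in diameter and 30 mm high with one dark groove and a dark bore; about 180 g. The point is its centre, 15 mm above its foot. Its z axis points up out of its top. Loose, on the bench.
- oil_flange_mid (a point): Flat steel oil flange of oval (straight-sided, round-ended) outline, 56 mm long along its x axis, 30 mm wide along its y axis, 16 mm thick, with two dark bolt holes and a dark port between; about 120 g. The point is its centre, 8 mm above its underside. Its z axis points up out of its top. Loose, on the bench.
- tray3: Grey plastic tray, fixed, three cells in a row along its x axis, pull tab (44 mm wide, 22 mm long, dark dot) at its -x end. 256 x 112 mm without the tab; each cell 80 mm (x) by 104 mm (y) inside. Walls and dividers 4 mm thick, 18 mm high; cell floor 3 mm above the bench. Origin: centre of the underside, on the bench. Cell centres from the tab: x = -84, 0, +84 mm, y = 0.
- tray2: Grey plastic tray, fixed, two cells in a row along its x axis, pull tab (44 mm wide, 22 mm long, dark dot) at its -x end. 172 x 112 mm without the tab; each cell 80 mm (x) by 104 mm (y) inside. Walls and dividers 4 mm thick, 18 mm high; cell floor 3 mm above the bench. Origin: centre of the underside, on the bench. Cell centres from the tab: x = -42, +42 mm, y = 0.
- flanged_bush_mid (a point): Brass flanged bush that stays in stock: upright cylinder 26 mm in diameter and 36 mm high on a round flange 46 mm in diameter and 8 mm thick at its foot; loose. The point is on its axis, 18 mm above its foot.
- blank_disc_mid (a point): Round steel blanking disc that stays in stock: 54 mm in diameter, 14 mm thick, three small dark holes; loose. The point is its centre, 7 mm above its underside. Also among the stock stand a small dish of screws (52 mm wide, 14 mm high) and a white grease tin (50 mm wide, 24 mm high), both fixed and not listed.
There are look-alikes about, which are no part of the job. Leave any blue or orange look-alike of the part that bears wide_bush_mid alone. Of the things that look like the part that bears wheel_nose, the largest one is meant.

How it is judged:
At the end, for the whole second after the job is handed in: From the tab: tall bush, hex nut, wheel in the three-cell tray; wide bush, oil flange in the other. Each within 30 mm along and 42 mm across the tray of its cell centre, on the floor, top up (tilt under 0.12 rad), at rest, released. Flanged bush and disc within 20 mm of their starts (x of tall_bush_mid in the frame of tray3 between -0.114 and -0.054 m and y of tall_bush_mid in the frame of tray3 between -0.042 and 0.042 m and z of tall_bush_mid in the frame of tray3 between 0.026 and 0.036 m and angle between each of tall_bush_mid, hex_nut_mid, wheel_nose, wide_bush_mid, oil_flange_mid's own z axis and vertical below 0.12 rad and linear speed of each of tall_bush, hex_nut, wheel, wide_bush, oil_flange below 0.02 m/s and contact force between the fingers and tall_bush below 0.1 N and x of hex_nut_mid in the frame of tray3 between -0.03 and 0.03 m and y of hex_nut_mid in the frame of tray3 between -0.042 and 0.042 m and z of hex_nut_mid in the frame of tray3 between 0.01 and 0.02 m and contact force between the fingers and hex_nut below 0.1 N and x of wheel_nose in the frame of tray3 between 0.054 and 0.114 m and y of wheel_nose in the frame of tray3 between -0.042 and 0.042 m and z of wheel_nose in the frame of tray3 between 0.034 and 0.044 m and contact force between the fingers and wheel below 0.1 N and x of wide_bush_mid in the frame of tray2 between -0.072 and -0.012 m and y of wide_bush_mid in the frame of tray2 between -0.042 and 0.042 m and z of wide_bush_mid in the frame of tray2 between 0.013 and 0.023 m and contact force between the fingers and wide_bush below 0.1 N and x of oil_flange_mid in the frame of tray2 between 0.012 and 0.072 m and y of oil_flange_mid in the frame of tray2 between -0.042 and 0.042 m and z of oil_flange_mid in the frame of tray2 between 0.006 and 0.016 m and contact force between the fingers and oil_flange below 0.1 N and distance of each of flanged_bush_mid, blank_disc_mid from where it was at the start of the episode below 0.02 m); the robot touches nothing.
It fails at once if a kit part is let fall instead of being set down (faster than 0.8 m/s with no finger touching it: a fall of more than about 30 mm) ((linear speed of tall_bush above 0.8 m/s and contact force between the fingers and tall_bush below 0.02 N) or (linear speed of hex_nut above 0.8 m/s and contact force between the fingers and hex_nut below 0.02 N) or (linear speed of wheel above 0.8 m/s and contact force between the fingers and wheel below 0.02 N) or (linear speed of wide_bush above 0.8 m/s and contact force between the fingers and wide_bush below 0.02 N) or (linear speed of oil_flange above 0.8 m/s and contact force between the fingers and oil_flange below 0.02 N)).
It fails at once if the flanged bush or the blanking disc, which stay in stock, is shifted by more than 20 mm (distance of any of flanged_bush_mid, blank_disc_mid from where it was at the start of the episode above 0.02 m).
It also fails if it takes over 115 s, if anything falls off the work surface, if the arm or the gripper's body presses on something with over 40 N, if the wrist force passes 120 N, or if a joint passes its speed limit or range.

### The arm

A 7-joint arm with a two-finger parallel gripper is mounted at the origin on the work surface. World frame = base frame: x ahead of the robot, y to its left, z up, the work surface at z = 0. Lengths are in m, angles in rad, forces in N, time in s.
With the tool pointing down it reaches from about 0.425 to 0.825 m from the base axis. Payload 3.6 kg.
Tool frame: the origin (TCP) lies midway between the tips of the shut fingers; the grasp point (between the pads) lies 19 mm behind it (ctrl.grip_depth is the x of the grasp point in the tool frame, in m); x points along the fingers, y is the direction in which the jaws open and shut, and the axes are right-handed (so a half turn about x gives the same grasp; the last joint's range is limited). The gripper opens to 85 mm and grips with 20 to 120 N. Pads are 22 mm wide; open, the fingers measure 114 mm over their backs; the gripper's body (76 mm by 85 mm) begins 54 mm behind the grasp point. The pads swing forward as they close: fully open they stand 13 mm farther back than shut.
Start: joints at [-1.137, 0.615, -0.013, 1.423, 0.008, 1.103, -0.04], TCP at [0.289, 0.582, 0.231] pointing down, gripper open.
Joint ranges: [-3.12, 3.12], [-0.3, 2.06], [-1.34, 1.32], [0.26, 2.42], [-1.36, 4.5], [0.01, 1.98], [-2.84, 2.84]. Speed limits (rad/s): [2.79, 2.79, 3.14, 3.14, 3.14, 3.14, 3.14].

### API

Orientations are given as a unit quaternion [w, x, y, z].
In Python, from rig import ctrl, grab_frame, sign_off gives the robot as it stands.
- The arm moves only by the shell command python3 -m handwheel 'ROWS' [FORCE]. ROWS is JSON, a list of rows, each an object with "slide": the shift along the world's x, y, z as a fraction of full scale, a list of three; "yaw": the turn about the world's z as a fraction of full scale; "fingers": the closure, from 0 (fully open) to 1 (shut). A call has 1 to 20 rows; each row is the pose to reach, as a shift and turn from the pose commanded when the call began; what a row does not reach only later rows make up. Full scale, the value 1, is 150 mm for a shift and 2 rad for a turn. A row lasts 1/10 s, in which the tool goes at most 50 mm and 8.59 degrees, less where a joint would pass 70% of its speed; a pose out of reach is approached as far as the arm can. A call with a number of a shift or a turn outside -1 to 1 is refused whole. A call with a gripper value outside its range is refused whole. The fingers move at their own pace and stop on an object; FORCE is the grip in N (left out, the last holds). Time passes only in rows, so rows that repeat a pose let the fingers close. It gives the time, the measured TCP pose, the force and the opening at its end, in the units of the state.
- ctrl.get_obs(): the state, without advancing time (a new reading comes with each control period).
- grab_frame(name): name is "scene" or "top"; returns a dict with "color" (480x640x3 uint8, blue, green, red), "fx", "fy", "cx", "cy" (pixels), "dist" ([k1, k2, p1, p2, k3] as OpenCV has them; the pictures are not rectified), "view" (4x4, takes a point from world to camera coordinates). Camera axes: x right, y up, looking along -z (the intrinsics and any distortion apply to the point x, -y, -z); pixel columns grow to the right and rows downward; lengths in m; the calibration is good to about 2 mm. A picture is of the moment at which its call begins. There is no depth.
- sign_off(): hands the job in, once; it reports no verdict.
The state is a dict: "t": time; "q": joint angles; "qd": joint speeds; "effort": joint torques, N m; "ee_pos": TCP position; "ee_rot": TCP orientation; "contact_force": force on the tool from outside, world axes, zero at the start; "ft_torque": the same for the moment, N m; "grip_width": opening from 0.0 (shut) to 1.0 (fully open).
Only numpy, scipy, OpenCV 4.12 (cv2) and the standard library are available. Lean on these libraries where they do the work, as an engineer would, in place of code of your own. Each camera call takes 0.05 s, during which the arm holds its last target. There are 200 camera calls.

## Working session

There is one attempt and no reset: what is moved stays moved. The work goes in short steps, Python scripts to look and compute and a shell command to move; the robot and the scene stay as the last step left them, time stands still between calls to the robot, and variables do not carry over. Pictures are saved under pics/ and viewed, about 12 in all and at most 16, crops included, and the job is handed in when it is done.

```bash
ls; mkdir -p pics; python3 - <<'E'
from rig import ctrl, grab_frame
import cv2,numpy as np
print(ctrl.get_obs(), ctrl.grip_depth)
for n in("scene","top"):
    f=grab_frame(n); cv2.imwrite(f"pics/{n}0.png",f["color"])
    v=np.array(f["view"]);print(n,f["fx"],f["fy"],f["cx"],f["cy"],f["dist"],v.round(3).tolist(), -v[:3,:3].T@v[:3,3])
E
```

```text
pics
{'t': 0.0, 'q': array([-1.1365076 ,  0.61590585, -0.01264411,  1.42496389,  0.00815175,
        1.10336247, -0.04037549]), 'qd': array([ 0.0015182 , -0.00068379,  0.00065403,  0.0004384 ,  0.00051547,
        0.00014786, -0.00105058]), 'effort': array([ 2.45953306e-04, -4.69214952e+01,  2.59655602e-01, -1.71031201e+01,
        1.01187784e-02,  9.65135026e-03,  3.01363329e-06]), 'ee_pos': array([0.28866869, 0.58150922, 0.23012521]), 'ee_rot': array([ 0.68824752,  0.16053227,  0.6886185 , -0.16232468]), 'contact_force': array([ 0.02857392,  0.14686866, -0.20274668]), 'ft_torque': array([-0.01797581,  0.03749756,  0.03617429]), 'grip_width': 1.00015494674422} -0.0187
scene 506.8975420513248 506.8975420513248 323.29447770257866 237.330632325952 [-0.09985109  0.          0.          0.          0.        ] [[-0.623, 0.782, -0.012, 0.339], [-0.579, -0.45, 0.68, 0.3], [0.526, 0.43, 0.734, -1.23], [0.0, 0.0, 0.0, 1.0]] [1.03232661 0.39937924 0.70247095]
top 514.8986953211568 514.8986953211568 320.7957147459119 233.74655824969346 [-0.00342554  0.          0.          0.          0.        ] [[-0.004, -1.0, -0.01, 0.007], [0.99, -0.006, 0.143, -0.564], [-0.143, -0.009, 0.99, -0.814], [0.0, 0.0, 0.0, 1.0]] [ 0.44194833 -0.00319651  0.8861021 ]
```

View pics/top0.png

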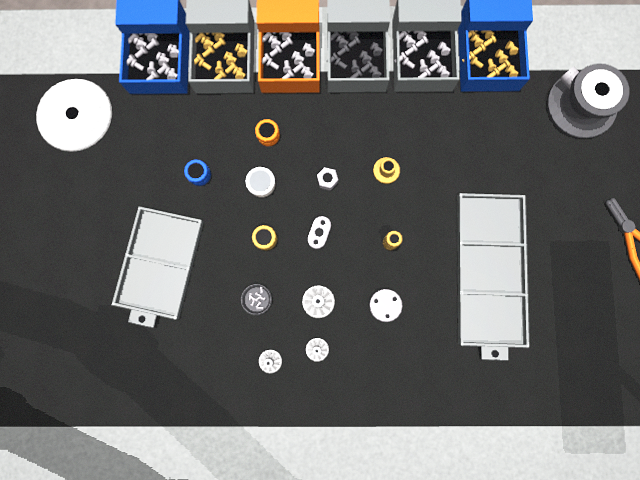

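View pics/scene0.png

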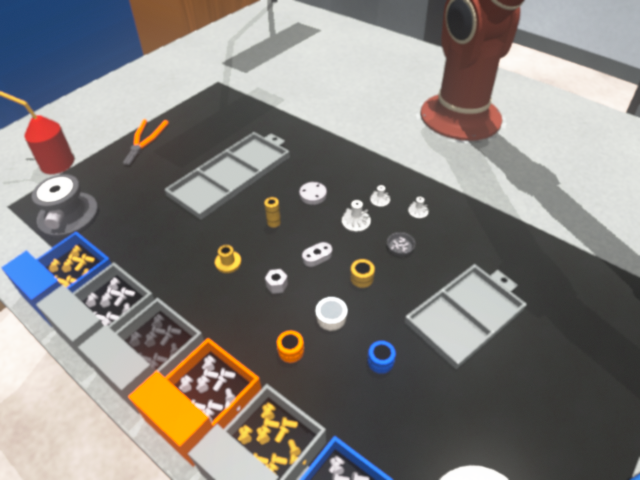

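The top view shows world +x up and -y to the right. Pixel positions there:
- **Kit parts:** tall bush (393,240), nut (327,178), large wheel (318,302), wide bush (264,238) and flange (319,232).
- **Stay in stock:** flanged bush (387,169), disc (386,306).
- **Tray tabs:** tray3 at (495,352), tray2 at (143,318), both on the robot side.

The scene view agrees with this.

```bash
cat > h.py <<'E'
import cv2,numpy as np
from rig import ctrl,grab_frame
def ray(f,uv,z):
    K=np.array([[f["fx"],0,f["cx"]],[0,f["fy"],f["cy"]],[0,0,1]])
    p=cv2.undistortPoints(np.array(uv,float).reshape(-1,1,2),K,np.array(f["dist"]))[:,0]
    V=np.array(f["view"]);R=V[:3,:3];c=-R.T@V[:3,3]
    d=np.c_[p[:,0],-p[:,1],-np.ones(len(p))]@R
    return c+d*((z-c[2])/d[:,2])[:,None]
def mask(f):
    return ((f["color"].max(2)>95)*255).astype(np.uint8)
def blobs(f,lo=60,hi=20000):
    cs,_=cv2.findContours(mask(f),cv2.RETR_EXTERNAL,cv2.CHAIN_APPROX_NONE)
    return [c for c in cs if lo<cv2.contourArea(c)<hi]
def at(bl,u,v):
    return min(bl,key=lambda c:np.hypot(*(c[:,0].mean(0)-[u,v])))
def cen(c):
    m=cv2.moments(cv2.convexHull(c));return m["m10"]/m["m00"],m["m01"]/m["m00"]
E
python3 - <<'E'
from h import *
T={'tall':(393,240,.028,272,212),'hex':(327,178,.012,276,281),'wheel':(318,302,.010,356,216),'wide':(264,238,.015,362,272),'flange':(319,232,.008,317,254),
'flb':(387,169,.010,228,258),'disc':(386,306,.007,313,193),'tin':(260,182,.012,331,313),'dish':(256,300,.007,401,244)}
F={n:grab_frame(n) for n in('top','scene')}
B={n:blobs(F[n]) for n in F}
for k,(u,v,z,a,b) in T.items():
    for n,uv in(('top',(u,v)),('scene',(a,b))):
        c=at(B[n],*uv);P=ray(F[n],cen(c),z)[0]
        w=ray(F[n],c[:,0],z)[:,:2].astype(np.float32);r=cv2.minAreaRect(w)
        print(k,n,np.round(cen(c)),P.round(4),'rect',np.round(r[1],4),round(r[2],1))
f=F['top'];m=cv2.morphologyEx(mask(f),cv2.MORPH_CLOSE,np.ones((7,7)))
cs,_=cv2.findContours(m,cv2.RETR_EXTERNAL,cv2.CHAIN_APPROX_NONE)
for k,u,v in(('t3',495,270),('t2',158,263)):
    c=at(cs,u,v);mm=np.zeros_like(m);cv2.drawContours(mm,[c],-1,255,-1)
    mm=cv2.morphologyEx(mm,cv2.MORPH_OPEN,cv2.getStructuringElement(cv2.MORPH_ELLIPSE,(41,41)))
    w=ray(f,np.argwhere(mm)[:,::-1],.018)[:,:2].astype(np.float32);r=cv2.minAreaRect(w);print(k,r,cv2.boxPoints(r).round(3).tolist())
    tab=c
E
```

```text
tall top [392. 240.] [ 0.5555 -0.1153  0.028 ] rect [0.0272 0.0349] 44.3
tall scene [272. 211.] [ 0.555  -0.1167  0.028 ] rect [0.0858 0.0312] 42.0
hex top [327. 178.] [ 0.6669 -0.0068  0.012 ] rect [0.035  0.0401] 45.5
hex scene [276. 280.] [ 0.6659 -0.0076  0.012 ] rect [0.0542 0.0402] 46.0
wheel top [318. 301.] [0.4539 0.0101 0.01  ] rect [0.0541 0.0536] 89.8
wheel scene [356. 217.] [0.4541 0.0091 0.01  ] rect [0.0884 0.0579] 37.9
wide top [264. 237.] [0.5631 0.1021 0.015 ] rect [0.0413 0.0414] 89.7
wide scene [362. 272.] [0.5625 0.1009 0.015 ] rect [0.0649 0.0438] 36.5
flange top [319. 232.] [0.5723 0.0083 0.008 ] rect [0.0322 0.0583] 71.4
flange scene [317. 253.] [0.5727 0.0072 0.008 ] rect [0.0457 0.0642] 71.3
flb top [386. 170.] [ 0.6811 -0.1099  0.01  ] rect [0.0455 0.0469] 88.9
flb scene [227. 259.] [ 0.6835 -0.111   0.01  ] rect [0.0666 0.05  ] 38.2
disc top [386. 305.] [ 0.4471 -0.104   0.007 ] rect [0.0557 0.0536] 89.8
disc scene [313. 192.] [ 0.4488 -0.1039  0.007 ] rect [0.07   0.0556] 38.3
tin top [260. 181.] [0.6618 0.1106 0.012 ] rect [0.0539 0.0507] 0.5
tin scene [331. 313.] [0.6608 0.1089 0.012 ] rect [0.0669 0.0559] 38.0
dish top [256. 299.] [0.458  0.1159 0.007 ] rect [0.051  0.0505] 27.1
dish scene [400. 244.] [0.4606 0.1143 0.007 ] rect [0.0415 0.0418] 70.4
t3 ((0.5026423931121826, -0.28497976064682007), (0.11398377269506454, 0.2662046551704407), 88.00936126708984) [[0.36800000071525574, -0.3370000123977661], [0.6340000033378601, -0.34700000286102295], [0.6380000114440918, -0.2329999953508377], [0.3720000088214874, -0.22300000488758087]]
t2 ((0.5164566040039062, 0.2843153178691864), (0.11403891444206238, 0.18414708971977234), 77.27719116210938) [[0.414000004529953, 0.24899999797344208], [0.593999981880188, 0.20800000429153442], [0.6190000176429749, 0.3199999928474426], [0.4390000104904175, 0.36000001430511475]]
```

Both views agree to about 2 mm, and the sizes match the ones given. The two tray lengths come out 10 mm long because of tab residue, so I use the far edge instead. That puts the cells at:
- **tray3:** (.424,-.282), (.508,-.285), (.592,-.288)
- **tray2:** (.482,.292), (.564,.274)

I'll start with the wide bush.

```bash
python3 -m handwheel '[{"slide":[0.457,-0.8,0],"yaw":0.115,"fingers":0.3},{"slide":[0.457,-0.8,0],"yaw":0.115,"fingers":0.3},{"slide":[0.457,-0.8,0],"yaw":0.115,"fingers":0.3}]' 40
python3 -m handwheel '[{"slide":[0.457,-0.8,0],"yaw":0.115,"fingers":0.3},{"slide":[0.457,-0.8,0],"yaw":0.115,"fingers":0.3},{"slide":[0.457,-0.8,0],"yaw":0.115,"fingers":0.3}]'
python3 -m handwheel '[{"slide":[0.457,-0.8,0],"yaw":0,"fingers":0.3},{"slide":[0.457,-0.8,0],"yaw":0,"fingers":0.3},{"slide":[0.457,-0.8,0],"yaw":0,"fingers":0.3}]'
python3 -m handwheel '[{"slide":[0.457,-0.8,0],"yaw":0,"fingers":0.3},{"slide":[0.457,-0.8,0],"yaw":0,"fingers":0.3},{"slide":[0.457,-0.8,0],"yaw":0,"fingers":0.3},{"slide":[0.457,-0.8,0],"yaw":0,"fingers":0.3},{"slide":[0.457,-0.8,0],"yaw":0,"fingers":0.3}]'
python3 - <<'E'
from h import *
f=grab_frame("scene");cv2.imwrite("pics/s1.png",f["color"])
o=ctrl.get_obs();print(o["t"],o["ee_pos"],o["grip_width"])
cs=[cv2.resize(grab_frame("top")["color"][160:200,307:347],(400,400),interpolation=2)]
f=grab_frame("scene");cs.append(cv2.resize(f["color"][260:300,256:296],(400,400),interpolation=2));cv2.imwrite("pics/hex.png",np.hstack(cs))
E
```

```text
t: 0.5
ee_pos: [0.3595, 0.459, 0.231]
ee_rot: [0.703, 0.081, 0.702, -0.082]
contact_force: [0.0, -0.9, 0.2]
grip_width: 0.698
t: 0.8
ee_pos: [0.4279, 0.3385, 0.2312]
ee_rot: [0.707, 0.0, 0.707, -0.002]
contact_force: [0.6, 0.1, 0.2]
grip_width: 0.697
t: 1.1
ee_pos: [0.4962, 0.2184, 0.2313]
ee_rot: [0.707, 0.001, 0.707, -0.002]
contact_force: [0.4, 0.2, -0.5]
grip_width: 0.701
t: 1.6
ee_pos: [0.5632, 0.1012, 0.2309]
ee_rot: [0.707, 0.001, 0.707, -0.001]
contact_force: [-0.6, 0.1, -0.6]
grip_width: 0.7
1.65 [0.5626744  0.10312741 0.23102038] 0.6982383607799736
```

View pics/hex.png

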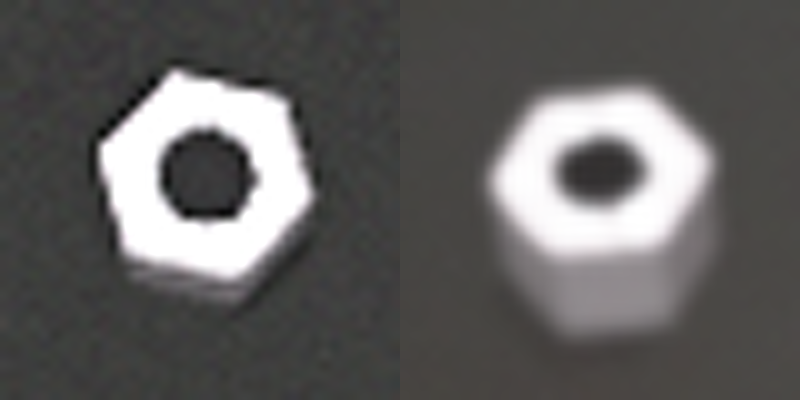

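View pics/s1.png

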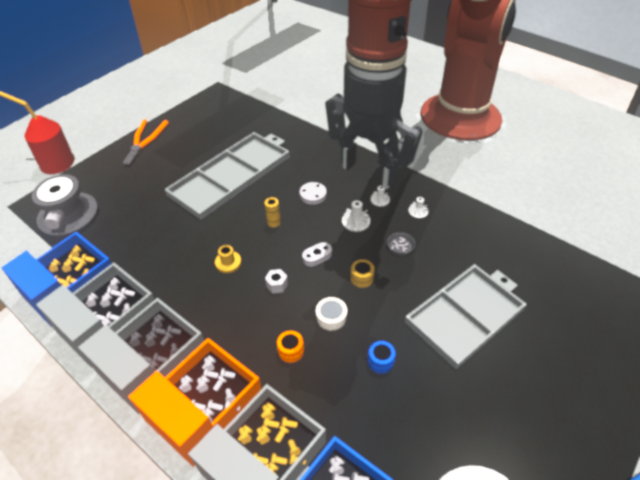

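The crop shows the nut's flat normals at -14.5, 45.5 and 105.5 degrees, so I'll grip it at 105.5. In the scene view the gripper is above the wide bush at (362,272), as intended. Next I descend and grip.

```bash
python3 -m handwheel '[{"slide":[0,-0.01,-0.33],"yaw":0,"fingers":0.3},{"slide":[0,-0.01,-0.66],"yaw":0,"fingers":0.3},{"slide":[0,-0.01,-1],"yaw":0,"fingers":0.3},{"slide":[0,-0.01,-1],"yaw":0,"fingers":0.3}]'
python3 -m handwheel '[{"slide":[0,0,-0.2],"yaw":0,"fingers":0.3},{"slide":[0,0,-0.35],"yaw":0,"fingers":0.3},{"slide":[0,0,-0.5],"yaw":0,"fingers":0.3},{"slide":[0,0,-0.5],"yaw":0,"fingers":0.3},{"slide":[0,0,-0.5],"yaw":0,"fingers":0.3}]'
python3 -m handwheel '[{"slide":[0,0,0],"yaw":0,"fingers":0.8},{"slide":[0,0,0],"yaw":0,"fingers":0.8},{"slide":[0,0,0],"yaw":0,"fingers":0.8},{"slide":[0,0,0],"yaw":0,"fingers":0.8},{"slide":[0,0,0],"yaw":0,"fingers":0.8},{"slide":[0,0,0],"yaw":0,"fingers":0.8},{"slide":[0,0,0],"yaw":0,"fingers":0.8}]' 50
```

```text
t: 2.15
ee_pos: [0.557, 0.1015, 0.0749]
ee_rot: [0.701, -0.002, 0.713, 0.0]
contact_force: [-1.1, -0.6, -0.6]
grip_width: 0.7
t: 2.65
ee_pos: [0.5644, 0.1019, 0.0084]
ee_rot: [0.708, 0.0, 0.706, 0.001]
contact_force: [-0.1, 0.8, 0.7]
grip_width: 0.697
t: 3.35
ee_pos: [0.5648, 0.1015, 0.0088]
ee_rot: [0.709, 0.001, 0.706, 0.0]
contact_force: [-0.5, 0.3, 6.4]
grip_width: 0.439
```

```bash
python3 -m handwheel '[{"slide":[0,0,0.15],"yaw":0,"fingers":0.8},{"slide":[0,0,0.4],"yaw":0,"fingers":0.8},{"slide":[0,0,0.65],"yaw":0,"fingers":0.8},{"slide":[0,0,0.65],"yaw":0,"fingers":0.8},{"slide":[0,0,0.65],"yaw":0,"fingers":0.8}]'
python3 -m handwheel '[{"slide":[-0.1,0.2,0],"yaw":-0.05,"fingers":0.8},{"slide":[-0.2,0.45,0],"yaw":-0.11,"fingers":0.8},{"slide":[-0.3,0.7,0],"yaw":-0.11,"fingers":0.8},{"slide":[-0.4,0.95,0],"yaw":-0.11,"fingers":0.8},{"slide":[-0.4,0.95,0],"yaw":-0.11,"fingers":0.8}]'
python3 -m handwheel '[{"slide":[-0.15,0.2,0],"yaw":0,"fingers":0.8},{"slide":[-0.15,0.32,0],"yaw":0,"fingers":0.8},{"slide":[-0.15,0.32,0],"yaw":0,"fingers":0.8},{"slide":[-0.15,0.32,0],"yaw":0,"fingers":0.8}]'
python3 - <<'E'
from h import *
f=grab_frame("scene");cv2.imwrite("pics/s2.png",f["color"][120:420,240:640])
E
```

```text
t: 3.85
ee_pos: [0.5634, 0.1006, 0.1051]
ee_rot: [0.708, 0.0, 0.706, -0.0]
contact_force: [0.2, -0.5, -2.5]
grip_width: 0.435
t: 4.35
ee_pos: [0.4977, 0.2517, 0.1021]
ee_rot: [0.701, 0.075, 0.706, -0.072]
contact_force: [0.4, 0.5, -2.7]
grip_width: 0.437
t: 4.75
ee_pos: [0.4805, 0.2906, 0.1028]
ee_rot: [0.702, 0.077, 0.703, -0.078]
contact_force: [0.7, -0.7, -2.6]
grip_width: 0.441
```

View pics/s2.png

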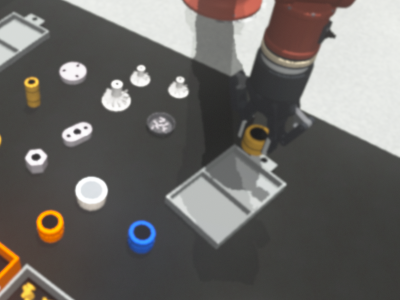

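The picture shows the bush held upright at crop (256,137), over the tab cell. Next I lower it and release.

```bash
python3 -m handwheel '[{"slide":[0,0,-0.3],"yaw":0,"fingers":0.8},{"slide":[0,0,-0.5],"yaw":0,"fingers":0.8},{"slide":[0,0,-0.57],"yaw":0,"fingers":0.8},{"slide":[0,0,-0.6],"yaw":0,"fingers":0.8},{"slide":[0,0,-0.62],"yaw":0,"fingers":0.8},{"slide":[0,0,-0.62],"yaw":0,"fingers":0.8}]'
python3 -m handwheel '[{"slide":[0,0,0],"yaw":0,"fingers":0.45},{"slide":[0,0,0],"yaw":0,"fingers":0.35},{"slide":[0,0,0],"yaw":0,"fingers":0.35},{"slide":[0,0,0],"yaw":0,"fingers":0.35}]'
python3 -m handwheel '[{"slide":[0,0,0.1],"yaw":0,"fingers":0.3},{"slide":[0,0,0.4],"yaw":0,"fingers":0.3},{"slide":[0,0,0.7],"yaw":0,"fingers":0.3},{"slide":[0,0,0.7],"yaw":0,"fingers":0.3},{"slide":[0,0,0.7],"yaw":0,"fingers":0.3}]'
```

```text
t: 5.4
ee_pos: [0.482, 0.2912, 0.0122]
ee_rot: [0.704, 0.079, 0.702, -0.078]
contact_force: [0.4, -0.0, -2.2]
grip_width: 0.438
t: 5.8
ee_pos: [0.481, 0.2914, 0.0112]
ee_rot: [0.703, 0.078, 0.703, -0.078]
contact_force: [0.2, -0.2, -0.1]
grip_width: 0.652
t: 6.3
ee_pos: [0.4812, 0.2916, 0.1171]
ee_rot: [0.704, 0.078, 0.702, -0.077]
contact_force: [-0.7, -1.1, -1.1]
grip_width: 0.704
```

```bash
python3 -m handwheel '[{"slide":[0.304,-0.946,0],"yaw":-0.05,"fingers":0.3},{"slide":[0.304,-0.946,0],"yaw":-0.05,"fingers":0.3},{"slide":[0.304,-0.946,0],"yaw":-0.05,"fingers":0.3},{"slide":[0.304,-0.946,0],"yaw":-0.05,"fingers":0.3}]'
python3 -m handwheel '[{"slide":[0.304,-0.946,0],"yaw":0,"fingers":0.35},{"slide":[0.304,-0.946,0],"yaw":0,"fingers":0.35},{"slide":[0.304,-0.946,0],"yaw":0,"fingers":0.35},{"slide":[0.304,-0.946,0],"yaw":0,"fingers":0.35},{"slide":[0.304,-0.946,-0.3],"yaw":0,"fingers":0.35},{"slide":[0.304,-0.946,-0.3],"yaw":0,"fingers":0.35}]'
```

```text
t: 6.7
ee_pos: [0.5279, 0.138, 0.1142]
ee_rot: [0.697, 0.115, 0.697, -0.121]
contact_force: [0.5, -0.3, -0.0]
grip_width: 0.703
t: 7.3
ee_pos: [0.5663, 0.0072, 0.0648]
ee_rot: [0.693, 0.112, 0.703, -0.114]
contact_force: [-1.7, 1.0, -0.8]
grip_width: 0.649
```

```bash
python3 -m handwheel '[{"slide":[0,0,0],"yaw":0,"fingers":0.35},{"slide":[0,0,-0.2],"yaw":0,"fingers":0.35},{"slide":[0,0,-0.35],"yaw":0,"fingers":0.35},{"slide":[0,0,-0.45],"yaw":0,"fingers":0.35},{"slide":[0,0,-0.45],"yaw":0,"fingers":0.35},{"slide":[0,0,-0.45],"yaw":0,"fingers":0.35}]'
python3 -m handwheel '[{"slide":[0,0,0],"yaw":0,"fingers":0.85},{"slide":[0,0,0],"yaw":0,"fingers":0.85},{"slide":[0,0,0],"yaw":0,"fingers":0.85},{"slide":[0,0,0],"yaw":0,"fingers":0.85},{"slide":[0,0,0],"yaw":0,"fingers":0.85},{"slide":[0,0,0],"yaw":0,"fingers":0.85},{"slide":[0,0,0],"yaw":0,"fingers":0.85}]' 50
```

```text
t: 7.9
ee_pos: [0.5726, 0.0077, 0.0043]
ee_rot: [0.699, 0.113, 0.698, -0.113]
contact_force: [1.0, 0.0, 0.2]
grip_width: 0.649
t: 8.6
ee_pos: [0.573, 0.0075, 0.0049]
ee_rot: [0.699, 0.113, 0.697, -0.113]
contact_force: [-0.4, -0.0, 6.5]
grip_width: 0.332
```

```bash
python3 -m handwheel '[{"slide":[0,0,0.15],"yaw":0,"fingers":0.85},{"slide":[0,0,0.4],"yaw":0,"fingers":0.85},{"slide":[0,0,0.65],"yaw":0,"fingers":0.85},{"slide":[0,0,0.65],"yaw":0,"fingers":0.85},{"slide":[0,0,0.65],"yaw":0,"fingers":0.85}]'
python3 -m handwheel '[{"slide":[-0.03,0.25,0],"yaw":0.05,"fingers":0.85},{"slide":[-0.03,0.5,0],"yaw":0.05,"fingers":0.85},{"slide":[-0.03,0.75,0],"yaw":0.05,"fingers":0.85},{"slide":[-0.03,0.89,0],"yaw":0.05,"fingers":0.85}]'
python3 -m handwheel '[{"slide":[-0.03,0.25,0],"yaw":0,"fingers":0.85},{"slide":[-0.03,0.5,0],"yaw":0,"fingers":0.85},{"slide":[-0.03,0.75,0],"yaw":0,"fingers":0.85},{"slide":[-0.03,0.89,0],"yaw":0,"fingers":0.85},{"slide":[-0.03,0.89,0],"yaw":0,"fingers":0.85},{"slide":[-0.03,0.89,0],"yaw":0,"fingers":0.85}]'
```

```text
t: 9.1
ee_pos: [0.5722, 0.0074, 0.1018]
ee_rot: [0.699, 0.113, 0.697, -0.113]
contact_force: [-0.2, -0.1, -0.7]
grip_width: 0.331
t: 9.5
ee_pos: [0.5654, 0.1454, 0.099]
ee_rot: [0.702, 0.077, 0.704, -0.076]
contact_force: [-0.1, -0.2, -1.4]
grip_width: 0.335
t: 10.1
ee_pos: [0.5617, 0.2736, 0.099]
ee_rot: [0.702, 0.077, 0.704, -0.079]
contact_force: [-0.5, -0.3, -0.3]
grip_width: 0.335
```

```bash
python3 -m handwheel '[{"slide":[0,0,-0.3],"yaw":0,"fingers":0.85},{"slide":[0,0,-0.5],"yaw":0,"fingers":0.85},{"slide":[0,0,-0.57],"yaw":0,"fingers":0.85},{"slide":[0,0,-0.6],"yaw":0,"fingers":0.85},{"slide":[0,0,-0.62],"yaw":0,"fingers":0.85},{"slide":[0,0,-0.62],"yaw":0,"fingers":0.85}]'
python3 -m handwheel '[{"slide":[0,0,0],"yaw":0,"fingers":0.55},{"slide":[0,0,0],"yaw":0,"fingers":0.45},{"slide":[0,0,0],"yaw":0,"fingers":0.4},{"slide":[0,0,0],"yaw":0,"fingers":0.4}]'
python3 -m handwheel '[{"slide":[0,0,0.1],"yaw":0,"fingers":0.3},{"slide":[0,0,0.4],"yaw":0,"fingers":0.3},{"slide":[0,0,0.7],"yaw":0,"fingers":0.3},{"slide":[0,0,0.7],"yaw":0,"fingers":0.3},{"slide":[0,0,0.7],"yaw":0,"fingers":0.3}]'
python3 - <<'E'
from h import *
f=grab_frame("scene");cv2.imwrite("pics/s3.png",f["color"][120:420,240:640])
E
```

```text
t: 10.7
ee_pos: [0.5639, 0.2744, 0.0089]
ee_rot: [0.703, 0.078, 0.702, -0.078]
contact_force: [0.9, -0.0, -0.3]
grip_width: 0.333
t: 11.1
ee_pos: [0.5631, 0.2746, 0.0083]
ee_rot: [0.703, 0.078, 0.703, -0.078]
contact_force: [-0.0, -0.5, -0.1]
grip_width: 0.597
t: 11.6
ee_pos: [0.5639, 0.2748, 0.1154]
ee_rot: [0.704, 0.079, 0.702, -0.077]
contact_force: [-0.1, -0.0, -0.4]
grip_width: 0.699
```

View pics/s3.png

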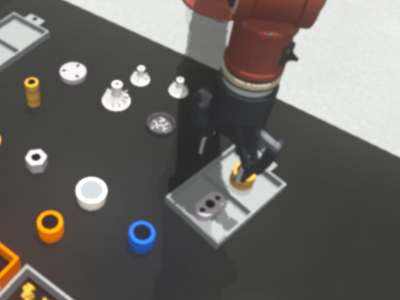

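The flange is flat in the far cell (crop 210,205) and the wide bush is in the tab cell (243,178). Next is the nut.

```bash
python3 -m handwheel '[{"slide":[0.343,-0.938,0],"yaw":0.124,"fingers":0.35},{"slide":[0.343,-0.938,0],"yaw":0.124,"fingers":0.35},{"slide":[0.343,-0.938,0],"yaw":0.124,"fingers":0.35},{"slide":[0.343,-0.938,0],"yaw":0.124,"fingers":0.35}]'
python3 -m handwheel '[{"slide":[0.343,-0.938,0],"yaw":0.124,"fingers":0.35},{"slide":[0.343,-0.938,0],"yaw":0.124,"fingers":0.35},{"slide":[0.343,-0.938,0],"yaw":0.124,"fingers":0.35},{"slide":[0.343,-0.938,0],"yaw":0.124,"fingers":0.35},{"slide":[0.343,-0.938,-0.3],"yaw":0.124,"fingers":0.35},{"slide":[0.343,-0.938,-0.3],"yaw":0.124,"fingers":0.35},{"slide":[0.343,-0.938,-0.3],"yaw":0.124,"fingers":0.35}]'
```

```text
t: 12.05
ee_pos: [0.6166, 0.1202, 0.1111]
ee_rot: [0.707, -0.008, 0.707, 0.0]
contact_force: [-0.6, -1.0, -0.3]
grip_width: 0.65
t: 12.75
ee_pos: [0.664, -0.0062, 0.0661]
ee_rot: [0.699, -0.097, 0.702, 0.098]
contact_force: [1.1, -0.3, 0.8]
grip_width: 0.649
```

```bash
python3 -m handwheel '[{"slide":[0,0,0],"yaw":0,"fingers":0.35},{"slide":[0,0,-0.2],"yaw":0,"fingers":0.35},{"slide":[0,0,-0.35],"yaw":0,"fingers":0.35},{"slide":[0,0,-0.43],"yaw":0,"fingers":0.35},{"slide":[0,0,-0.43],"yaw":0,"fingers":0.35},{"slide":[0,0,-0.43],"yaw":0,"fingers":0.35}]'
python3 -m handwheel '[{"slide":[0,0,0],"yaw":0,"fingers":0.85},{"slide":[0,0,0],"yaw":0,"fingers":0.85},{"slide":[0,0,0],"yaw":0,"fingers":0.85},{"slide":[0,0,0],"yaw":0,"fingers":0.85},{"slide":[0,0,0],"yaw":0,"fingers":0.85},{"slide":[0,0,0],"yaw":0,"fingers":0.85},{"slide":[0,0,0],"yaw":0,"fingers":0.85}]' 50
```

```text
t: 13.35
ee_pos: [0.6669, -0.0067, 0.0047]
ee_rot: [0.701, -0.097, 0.7, 0.097]
contact_force: [0.8, -0.5, 1.1]
grip_width: 0.651
t: 14.05
ee_pos: [0.6672, -0.0069, 0.0052]
ee_rot: [0.702, -0.097, 0.699, 0.097]
contact_force: [-0.5, -0.2, 6.1]
grip_width: 0.361
```

```bash
python3 -m handwheel '[{"slide":[0,0,0.15],"yaw":0,"fingers":0.85},{"slide":[0,0,0.4],"yaw":0,"fingers":0.85},{"slide":[0,0,0.65],"yaw":0,"fingers":0.85},{"slide":[0,0,0.65],"yaw":0,"fingers":0.85},{"slide":[0,0,0.65],"yaw":0,"fingers":0.85}]'
python3 -m handwheel '[{"slide":[-0.13,-0.23,0],"yaw":-0.04,"fingers":0.85},{"slide":[-0.26,-0.46,0],"yaw":-0.08,"fingers":0.85},{"slide":[-0.4,-0.7,0],"yaw":-0.12,"fingers":0.85},{"slide":[-0.53,-0.93,0],"yaw":-0.156,"fingers":0.85}]'
python3 -m handwheel '[{"slide":[-0.13,-0.23,0],"yaw":0,"fingers":0.85},{"slide":[-0.26,-0.46,0],"yaw":0,"fingers":0.85},{"slide":[-0.4,-0.7,0],"yaw":0,"fingers":0.85},{"slide":[-0.53,-0.93,0],"yaw":0,"fingers":0.85},{"slide":[-0.53,-0.93,0],"yaw":0,"fingers":0.85},{"slide":[-0.53,-0.93,0],"yaw":0,"fingers":0.85}]'
```

```text
t: 14.55
ee_pos: [0.6659, -0.0071, 0.1016]
ee_rot: [0.701, -0.097, 0.7, 0.097]
contact_force: [-1.1, -0.3, -0.9]
grip_width: 0.364
t: 14.95
ee_pos: [0.5834, -0.1478, 0.0986]
ee_rot: [0.705, 0.014, 0.709, -0.014]
contact_force: [0.1, 0.1, -1.5]
grip_width: 0.366
t: 15.55
ee_pos: [0.5045, -0.287, 0.099]
ee_rot: [0.706, 0.015, 0.708, -0.014]
contact_force: [0.7, 0.8, -1.7]
grip_width: 0.364
```

```bash
python3 -m handwheel '[{"slide":[0,0,-0.3],"yaw":0,"fingers":0.85},{"slide":[0,0,-0.5],"yaw":0,"fingers":0.85},{"slide":[0,0,-0.57],"yaw":0,"fingers":0.85},{"slide":[0,0,-0.6],"yaw":0,"fingers":0.85},{"slide":[0,0,-0.62],"yaw":0,"fingers":0.85},{"slide":[0,0,-0.62],"yaw":0,"fingers":0.85}]'
python3 -m handwheel '[{"slide":[0,0,0],"yaw":0,"fingers":0.55},{"slide":[0,0,0],"yaw":0,"fingers":0.45},{"slide":[0,0,0],"yaw":0,"fingers":0.4},{"slide":[0,0,0],"yaw":0,"fingers":0.4}]'
python3 -m handwheel '[{"slide":[0,0,0.1],"yaw":0,"fingers":0.4},{"slide":[0,0,0.4],"yaw":0,"fingers":0.4},{"slide":[0,0,0.7],"yaw":0,"fingers":0.4},{"slide":[0,0,0.7],"yaw":0,"fingers":0.4},{"slide":[0,0,0.7],"yaw":0,"fingers":0.4}]'
```

```text
t: 16.15
ee_pos: [0.5079, -0.2859, 0.0089]
ee_rot: [0.708, 0.012, 0.706, -0.013]
contact_force: [-0.1, 0.5, -1.6]
grip_width: 0.361
t: 16.55
ee_pos: [0.507, -0.2862, 0.0082]
ee_rot: [0.707, 0.013, 0.707, -0.013]
contact_force: [-0.9, -0.1, -0.8]
grip_width: 0.606
t: 17.05
ee_pos: [0.5076, -0.2865, 0.115]
ee_rot: [0.708, 0.012, 0.706, -0.014]
contact_force: [0.1, 0.3, -0.8]
grip_width: 0.602
```

```bash
python3 -m handwheel '[{"slide":[0.159,0.568,0],"yaw":0,"fingers":0.4},{"slide":[0.159,0.568,0],"yaw":0,"fingers":0.4}]'
python3 -m handwheel '[{"slide":[0.159,0.568,0],"yaw":0,"fingers":0.4},{"slide":[0.159,0.568,0],"yaw":0,"fingers":0.4},{"slide":[0.159,0.568,0],"yaw":0,"fingers":0.4},{"slide":[0.159,0.568,0],"yaw":0,"fingers":0.4},{"slide":[0.159,0.568,0],"yaw":0,"fingers":0.4}]'
```

```text
t: 17.25
ee_pos: [0.5298, -0.1995, 0.1118]
ee_rot: [0.706, 0.014, 0.708, -0.013]
contact_force: [0.2, 1.1, -0.4]
grip_width: 0.599
t: 17.75
ee_pos: [0.5533, -0.1173, 0.1119]
ee_rot: [0.706, 0.013, 0.708, -0.014]
contact_force: [0.2, -0.4, -0.9]
grip_width: 0.601
```

```bash
python3 -m handwheel '[{"slide":[0.01,0.01,-0.2],"yaw":0,"fingers":0.4},{"slide":[0.01,0.01,-0.4],"yaw":0,"fingers":0.4},{"slide":[0.01,0.01,-0.55],"yaw":0,"fingers":0.4},{"slide":[0.01,0.01,-0.62],"yaw":0,"fingers":0.4},{"slide":[0.01,0.01,-0.62],"yaw":0,"fingers":0.4},{"slide":[0.01,0.01,-0.62],"yaw":0,"fingers":0.4}]'
python3 -m handwheel '[{"slide":[0,0,0],"yaw":0,"fingers":0.9},{"slide":[0,0,0],"yaw":0,"fingers":0.9},{"slide":[0,0,0],"yaw":0,"fingers":0.9},{"slide":[0,0,0],"yaw":0,"fingers":0.9},{"slide":[0,0,0],"yaw":0,"fingers":0.9},{"slide":[0,0,0],"yaw":0,"fingers":0.9},{"slide":[0,0,0],"yaw":0,"fingers":0.9}]' 50
```

```text
t: 18.35
ee_pos: [0.5564, -0.1151, 0.0204]
ee_rot: [0.707, 0.013, 0.707, -0.014]
contact_force: [0.7, -0.1, -0.8]
grip_width: 0.6
t: 19.05
ee_pos: [0.5569, -0.1143, 0.0212]
ee_rot: [0.708, 0.013, 0.706, -0.013]
contact_force: [0.3, -0.3, 5.4]
grip_width: 0.28
```

```bash
python3 -m handwheel '[{"slide":[0,0,0.15],"yaw":0,"fingers":0.9},{"slide":[0,0,0.4],"yaw":0,"fingers":0.9},{"slide":[0,0,0.65],"yaw":0,"fingers":0.9},{"slide":[0,0,0.65],"yaw":0,"fingers":0.9},{"slide":[0,0,0.65],"yaw":0,"fingers":0.9}]'
python3 -m handwheel '[{"slide":[-0.15,-0.2,0],"yaw":0,"fingers":0.9},{"slide":[-0.3,-0.4,0],"yaw":0,"fingers":0.9},{"slide":[-0.45,-0.6,0],"yaw":0,"fingers":0.9}]'
python3 -m handwheel '[{"slide":[-0.15,-0.2,0],"yaw":0,"fingers":0.9},{"slide":[-0.3,-0.4,0],"yaw":0,"fingers":0.9},{"slide":[-0.43,-0.52,0],"yaw":0,"fingers":0.9},{"slide":[-0.43,-0.52,0],"yaw":0,"fingers":0.9},{"slide":[-0.43,-0.52,0],"yaw":0,"fingers":0.9}]'
python3 - <<'E'
from h import *
f=grab_frame("scene");cv2.imwrite("pics/s4.png",f["color"][80:380,120:520])
E
```

```text
t: 19.55
ee_pos: [0.5559, -0.1141, 0.1178]
ee_rot: [0.707, 0.013, 0.707, -0.013]
contact_force: [-0.4, -0.3, -1.9]
grip_width: 0.283
t: 19.85
ee_pos: [0.4861, -0.2043, 0.1153]
ee_rot: [0.705, 0.013, 0.709, -0.012]
contact_force: [0.4, -0.8, -1.8]
grip_width: 0.278
t: 20.35
ee_pos: [0.4226, -0.2818, 0.1158]
ee_rot: [0.706, 0.014, 0.708, -0.013]
contact_force: [0.3, 0.9, -0.3]
grip_width: 0.278
```

View pics/s4.png

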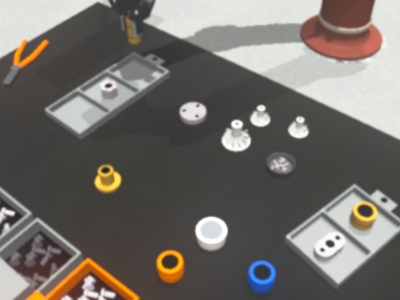

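The nut is in the middle cell (crop 108,88) and the tall bush is held upright (133,35) over the tab cell. I lower it.

```bash
python3 -m handwheel '[{"slide":[0,0,-0.3],"yaw":0,"fingers":0.9},{"slide":[0,0,-0.5],"yaw":0,"fingers":0.9},{"slide":[0,0,-0.57],"yaw":0,"fingers":0.9},{"slide":[0,0,-0.6],"yaw":0,"fingers":0.9},{"slide":[0,0,-0.62],"yaw":0,"fingers":0.9},{"slide":[0,0,-0.62],"yaw":0,"fingers":0.9}]'
python3 -m handwheel '[{"slide":[0,0,0],"yaw":0,"fingers":0.6},{"slide":[0,0,0],"yaw":0,"fingers":0.5},{"slide":[0,0,0],"yaw":0,"fingers":0.4},{"slide":[0,0,0],"yaw":0,"fingers":0.4},{"slide":[0,0,0],"yaw":0,"fingers":0.4}]'
python3 -m handwheel '[{"slide":[0,0,0.1],"yaw":0,"fingers":0.4},{"slide":[0,0,0.4],"yaw":0,"fingers":0.4},{"slide":[0,0,0.7],"yaw":0,"fingers":0.4},{"slide":[0,0,0.7],"yaw":0,"fingers":0.4},{"slide":[0,0,0.7],"yaw":0,"fingers":0.4}]'
```

```text
t: 21.0
ee_pos: [0.4249, -0.2822, 0.025]
ee_rot: [0.708, 0.012, 0.706, -0.013]
contact_force: [-0.1, -0.1, -2.3]
grip_width: 0.276
t: 21.5
ee_pos: [0.4241, -0.2822, 0.0245]
ee_rot: [0.707, 0.013, 0.707, -0.013]
contact_force: [-0.9, 0.7, 0.4]
grip_width: 0.597
t: 22.0
ee_pos: [0.4244, -0.2824, 0.1303]
ee_rot: [0.708, 0.013, 0.706, -0.014]
contact_force: [0.9, -0.2, -0.1]
grip_width: 0.601
```

```bash
python3 -m handwheel '[{"slide":[0.1,0.973,0],"yaw":0,"fingers":0.4},{"slide":[0.1,0.973,0],"yaw":0,"fingers":0.4},{"slide":[0.1,0.973,0],"yaw":0,"fingers":0.4}]'
python3 -m handwheel '[{"slide":[0.1,0.973,0],"yaw":0,"fingers":0.4},{"slide":[0.1,0.973,0],"yaw":0,"fingers":0.4},{"slide":[0.1,0.973,0],"yaw":0,"fingers":0.4},{"slide":[0.1,0.973,0],"yaw":0,"fingers":0.4},{"slide":[0.1,0.973,0],"yaw":0,"fingers":0.4},{"slide":[0.1,0.973,0],"yaw":0,"fingers":0.4}]'
python3 -m handwheel '[{"slide":[0,0,-0.2],"yaw":0,"fingers":0.4},{"slide":[0,0,-0.45],"yaw":0,"fingers":0.4},{"slide":[0,0,-0.6],"yaw":0,"fingers":0.4},{"slide":[0,0,-0.67],"yaw":0,"fingers":0.4},{"slide":[0,0,-0.67],"yaw":0,"fingers":0.4},{"slide":[0,0,-0.67],"yaw":0,"fingers":0.4}]'
python3 -m handwheel '[{"slide":[0,0,0],"yaw":0,"fingers":0.95},{"slide":[0,0,0],"yaw":0,"fingers":0.95},{"slide":[0,0,0],"yaw":0,"fingers":0.95},{"slide":[0,0,0],"yaw":0,"fingers":0.95},{"slide":[0,0,0],"yaw":0,"fingers":0.95},{"slide":[0,0,0],"yaw":0,"fingers":0.95},{"slide":[0,0,0],"yaw":0,"fingers":0.95}]' 50
```

```text
t: 22.3
ee_pos: [0.4378, -0.1342, 0.1278]
ee_rot: [0.706, 0.014, 0.708, -0.013]
contact_force: [1.4, 0.3, 0.0]
grip_width: 0.604
t: 22.9
ee_pos: [0.453, 0.0083, 0.1283]
ee_rot: [0.706, 0.013, 0.708, -0.014]
contact_force: [0.7, -0.5, -0.1]
grip_width: 0.598
t: 23.5
ee_pos: [0.4544, 0.0089, 0.0293]
ee_rot: [0.707, 0.013, 0.707, -0.014]
contact_force: [0.2, 0.0, 0.5]
grip_width: 0.6
t: 24.2
ee_pos: [0.4547, 0.0099, 0.0298]
ee_rot: [0.708, 0.013, 0.706, -0.013]
contact_force: [-0.2, 0.4, 6.4]
grip_width: 0.216
```

```bash
python3 -m handwheel '[{"slide":[0,0,0.15],"yaw":0,"fingers":0.95},{"slide":[0,0,0.4],"yaw":0,"fingers":0.95},{"slide":[0,0,0.65],"yaw":0,"fingers":0.95},{"slide":[0,0,0.65],"yaw":0,"fingers":0.95},{"slide":[0,0,0.65],"yaw":0,"fingers":0.95}]'
python3 -m handwheel '[{"slide":[0.11,-0.25,0],"yaw":0,"fingers":0.95},{"slide":[0.23,-0.5,0],"yaw":0,"fingers":0.95},{"slide":[0.34,-0.75,0],"yaw":0,"fingers":0.95},{"slide":[0.457,-0.993,0],"yaw":0,"fingers":0.95}]'
python3 -m handwheel '[{"slide":[0.11,-0.25,0],"yaw":0,"fingers":0.95},{"slide":[0.23,-0.5,0],"yaw":0,"fingers":0.95},{"slide":[0.34,-0.75,0],"yaw":0,"fingers":0.95},{"slide":[0.457,-0.993,0],"yaw":0,"fingers":0.95},{"slide":[0.457,-0.993,0],"yaw":0,"fingers":0.95},{"slide":[0.457,-0.993,0],"yaw":0,"fingers":0.95}]'
python3 - <<'E'
from h import *
f=grab_frame("scene");cv2.imwrite("pics/s5.png",f["color"][80:380,120:520])
E
```

```text
t: 24.7
ee_pos: [0.4541, 0.0098, 0.1269]
ee_rot: [0.708, 0.013, 0.706, -0.013]
contact_force: [0.3, 0.3, -1.7]
grip_width: 0.209
t: 25.1
ee_pos: [0.5215, -0.1405, 0.1243]
ee_rot: [0.705, 0.013, 0.709, -0.013]
contact_force: [0.9, -0.1, -1.2]
grip_width: 0.21
t: 25.7
ee_pos: [0.5895, -0.2887, 0.1234]
ee_rot: [0.705, 0.014, 0.709, -0.013]
contact_force: [-0.4, 0.8, -1.4]
grip_width: 0.207
```

View pics/s5.png

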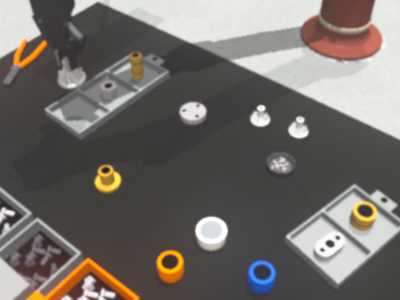

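The wheel is upright in the fingers (crop 72,78) over the far cell. The tall bush stands in the tab cell (137,65). I lower the wheel, release it and check.

```bash
python3 -m handwheel '[{"slide":[0,0,-0.3],"yaw":0,"fingers":0.95},{"slide":[0,0,-0.5],"yaw":0,"fingers":0.95},{"slide":[0,0,-0.57],"yaw":0,"fingers":0.95},{"slide":[0,0,-0.6],"yaw":0,"fingers":0.95},{"slide":[0,0,-0.62],"yaw":0,"fingers":0.95},{"slide":[0,0,-0.62],"yaw":0,"fingers":0.95}]'
python3 -m handwheel '[{"slide":[0,0,0],"yaw":0,"fingers":0.65},{"slide":[0,0,0],"yaw":0,"fingers":0.55},{"slide":[0,0,0],"yaw":0,"fingers":0.4},{"slide":[0,0,0],"yaw":0,"fingers":0.4},{"slide":[0,0,0],"yaw":0,"fingers":0.4}]'
python3 -m handwheel '[{"slide":[0,0,0.1],"yaw":0,"fingers":0.4},{"slide":[0,0,0.5],"yaw":0,"fingers":0.4},{"slide":[0,0,1],"yaw":0,"fingers":0.4},{"slide":[0,0,1],"yaw":0,"fingers":0.4},{"slide":[0,0,1],"yaw":0,"fingers":0.4},{"slide":[0,0,1],"yaw":0,"fingers":0.4}]'
python3 -m handwheel '[{"slide":[0,0.9,0.3],"yaw":0,"fingers":0.4},{"slide":[0,0.9,0.3],"yaw":0,"fingers":0.4},{"slide":[0,0.9,0.3],"yaw":0,"fingers":0.4},{"slide":[0,0.9,0.3],"yaw":0,"fingers":0.4},{"slide":[0,0.9,0.3],"yaw":0,"fingers":0.4}]'
python3 - <<'E'
from h import *
for n in("top","scene"):
    f=grab_frame(n);cv2.imwrite(f"pics/{n}9.png",f["color"])
E
```

```text
t: 26.35
ee_pos: [0.592, -0.2881, 0.0345]
ee_rot: [0.708, 0.013, 0.706, -0.013]
contact_force: [0.6, 0.1, -0.3]
grip_width: 0.208
t: 26.85
ee_pos: [0.5912, -0.2882, 0.0335]
ee_rot: [0.707, 0.013, 0.707, -0.013]
contact_force: [1.2, -1.0, 0.3]
grip_width: 0.601
t: 27.45
ee_pos: [0.5915, -0.2883, 0.1852]
ee_rot: [0.708, 0.013, 0.706, -0.013]
contact_force: [-0.1, 0.1, -0.1]
grip_width: 0.599
t: 27.95
ee_pos: [0.5905, -0.1516, 0.2273]
ee_rot: [0.706, 0.012, 0.708, -0.012]
contact_force: [-0.7, -0.8, -1.2]
grip_width: 0.605
```

View pics/top9.png

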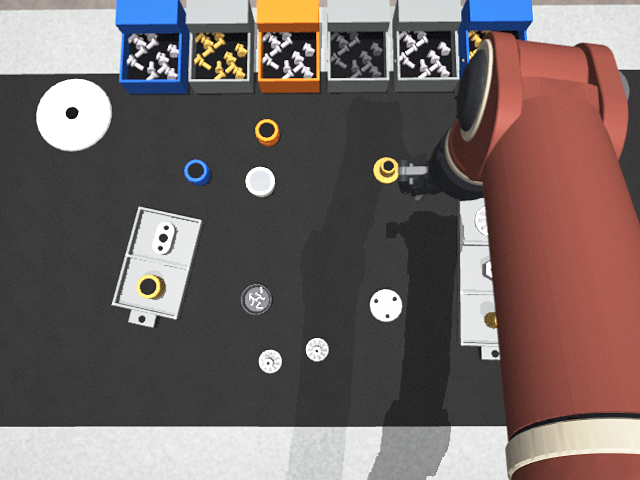

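View pics/scene9.png

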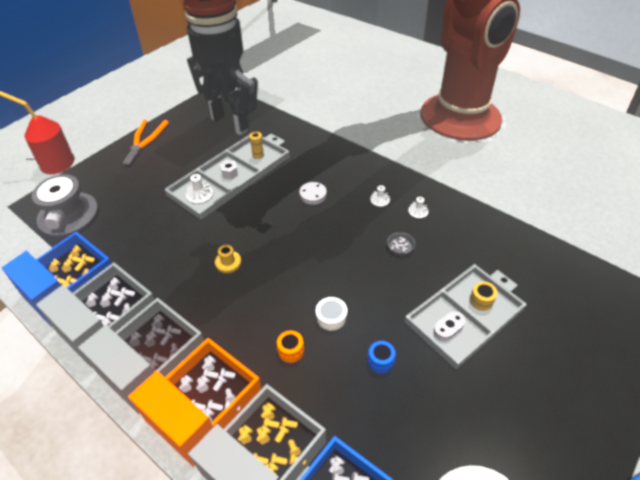

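All five parts stand upright in their cells, and the flanged bush and disc look unmoved. The arm hides tray3 in the top view, so I move it aside once and measure.

```bash
python3 -m handwheel '[{"slide":[0,1,0],"yaw":0,"fingers":0.4},{"slide":[0,1,0],"yaw":0,"fingers":0.4},{"slide":[0,1,0],"yaw":0,"fingers":0.4},{"slide":[0,1,0],"yaw":0,"fingers":0.4},{"slide":[0,1,0],"yaw":0,"fingers":0.4},{"slide":[0,1,0],"yaw":0,"fingers":0.4}]'
python3 - <<'E'
from h import *
f=grab_frame("top");cv2.imwrite("pics/top10.png",f["color"][180:380,100:560])
s=grab_frame("scene");B=blobs(s)
for k,u,v,z in(('flb',228,258,.01),('disc',313,193,.007)):print(k,ray(s,cen(at(B,u,v)),z)[0].round(4))
E
```

```text
t: 28.65
ee_pos: [0.5909, -0.0065, 0.2274]
ee_rot: [0.706, 0.014, 0.708, -0.015]
contact_force: [-0.1, -0.1, 0.2]
grip_width: 0.602
flb [ 0.6838 -0.1107  0.01  ]
disc [ 0.4489 -0.1048  0.007 ]
```

View pics/top10.png

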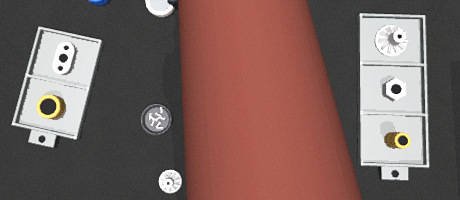

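In the crop all five parts sit near their cell centres: wheel (391,40), nut (396,89), tall bush (400,141), flange (63,57) and wide bush (48,107). The stock pieces moved less than 1 mm in the same view. I hand in.

```bash
python3 -c "
from rig import sign_off
print(sign_off())"
```

```text
the job is handed in; nothing more can be done
None
```

Both kits are made up and the job is handed in at about 29 s of robot time; `sign_off` reported no verdict. From the tab, the three-cell tray holds the tall bush, the hex nut and the wheel nose up; the two-cell tray holds the wide bush and then the flange lying flat.

- **Last checks:** the final top and scene pictures showed all five parts upright, released and near their cell centres. I judged this by eye. The fingers were clear of everything at about 0.23 m, and the flanged bush and disc were less than 1 mm from their starting positions in the scene view.
- **Disagreements:** the tray outlines measured about 10 mm too long because of the pull tabs, so I took the cell positions from the far edges instead. The finger opening read 1 to 3 mm under each part's true size. No check failed.

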